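# Shut the pan away in the holding cabinet

## Robot

A 7-joint arm with a two-finger parallel gripper is mounted at the origin on the work surface. World frame = base frame: x ahead of the robot, y to its left, z up, the work surface at z = 0. Lengths are in m, angles in rad, forces in N, time in s.
With the tool pointing down it reaches from about 0.425 to 1.025 m from the base axis. Payload 9.4 kg.
Tool frame: the origin (TCP) lies at the very end of the fingers, on their centre line; the grasp point (between the pads) lies 19 mm behind it; z points along the fingers, y is the line along which they close (so a half turn about z gives the same grasp; the last joint's range is limited). The gripper opens to 93 mm and grips with 3 to 60 N. Pads are 15 mm wide; open, the fingers measure 128 mm over their backs; the gripper's body (75 mm by 188 mm) begins 65 mm behind the grasp point.
Start: joints at [1.03, 0.599, -0.003, 1.599, 0.002, 0.943, -0.08], TCP at [0.324, -0.648, 0.199] pointing down, gripper open.
Joint ranges: [-2.57, 2.57], [-0.35, 1.97], [-1.29, 1.29], [0.11, 2.56], [-1.05, 4.19], [0.11, 1.86], [-2.63, 2.63]. Speed limits (rad/s): [2.22, 2.22, 3.01, 3.01, 3.14, 3.14, 3.14].

## Interface

Orientations are given as a rotation vector (axis times angle).
In Python, from station import ctrl gives the robot as it stands.
- The arm moves only by the tool servo_tool, never from a script. Its argument "plan" is a list that holds one entry, the list of rows, each a list of 7 numbers: the shift along the tool's x, y, z in m, then the turn, a rotation vector about the tool's x, y, z in degrees, then the closure, from -1 (fully open) to 1 (shut). A call has 1 to 20 rows; each row shifts and turns the commanded pose from where the row before left it, along the tool's axes as they then stand; what a row does not reach is not made up. A row lasts 1/12 s, in which the tool goes at most 41.7 mm and 7.16 degrees, less where a joint would pass 70% of its speed; a pose out of reach is approached as far as the arm can. A call with a gripper value outside its range is refused whole. The fingers move at their own pace and stop on an object; the grip force is fixed at half the most. Time passes only in rows, so rows that do not move let the fingers close. It gives the time, the measured TCP pose, the force, the opening and the grip force at its end, in the units of the state.
- ctrl.get_obs(): the state, without advancing time (a new reading comes with each control period).
- ctrl.capture(name): name is "scene" or "top"; returns a dict with "image" (400x640x3 uint8, blue, green, red), "vertical_fov" (degrees; the focal length in pixels is half the picture's height over the tangent of half this angle, whatever the lens; pixels are square), "cx", "cy" (the principal point, pixels), "k1" (the pictures are not rectified: a ray, as slopes to the right and down, at radius r is drawn at 1 + k1 r^2 times it, then the intrinsics apply), "cam_to_world" (4x4, takes a point from camera to world coordinates). Camera axes: x right, y up, looking along -z (the intrinsics and any distortion apply to the point x, -y, -z); pixel columns grow to the right and rows downward; lengths in m; the calibration is good to about 2 mm. A picture is of the moment at which its call begins. There is no depth.
- ctrl.close_job(): hands the job in; it is judged then, once.
Trained networks look in a picture, given as the dict that the camera call returned (one of the last four; its "shot" number tells which), for a name from the list of things; names that differ only in an ending like _2 or _b are one class to them, and where a whole thing is asked for, a point or a joint stands for the part that bears it (a point fixed in the world has none). Each returns a list of dicts, best first, with "conf" (0 to 1); they miss things now and then, are a little off and sometimes report something else, mostly with a low value. They report only what shows in the picture. A call takes as long as a camera call. They do not tell look-alikes from the thing itself.
- ctrl.trace(picture, query): "region" (400x640 bool, what is visible of it) and "rect" ([left, top, width, height] in pixels, round what is visible of it).
- ctrl.tip_of(picture, query): "xy" ([column, row] in pixels: a listed point, or the origin of a listed thing).
The state is a dict: "t": time; "joint_pos": joint angles; "qd": joint speeds; "tau": joint torques, N m; "ee_pos": TCP position; "orientation": TCP orientation; "contact_force": force on the tool from outside, world axes, zero at the start; "wrist_torque": the same for the moment, N m; "width": finger opening in m; "gripper_force": force on a finger pad.
Only numpy, scipy, OpenCV 4.12 (cv2) and the standard library are available. Lean on these libraries where they do the work, as an engineer would, in place of code of your own. Each camera call takes 0.05 s, during which the arm holds its last target. There are 200 camera calls.

## Task

The steel pan of potatoes is sticking out of the little holding cabinet on the prep counter. With the fingertips, push the pan straight back until it is fully home against the cabinet's back wall, then push both of the cabinet's doors fully shut. Nothing is to be picked up: do not lift, tip or pull out the pan, and leave the things standing around it where they are.

Things in the scene. Friction and masses are not known exactly. Their poses are not given: they have to be found in the camera images.
- cabinet: Low fixed steel holding cabinet, 196 deep x 224 wide x 94 high (mm). Origin: on the counter, middle of the front opening, in the plane of the front ends of the side walls (the door plane); x points into the cabinet, away from the robot, y left, z up. Opening 184 wide. Floor top at z = 6; a landing shelf of that level, 190 wide, reaches forward to x = -115.
- cabinet_back (a point): On the cabinet floor at the middle of the back wall's inner face: cabinet (176, 0, 6) mm. The roof (z = 82 to 94) starts only 35 mm behind the door plane, so fingers pointing down can follow the pan a little past that plane. The pan slides on plain friction, about 3 N, with brief knocks of 15 N as it starts.
- pan: Loose steel pan of potatoes (fixed in it), 0.3 to 0.6 kg; rim 162 long (x) x 176 wide (y) mm, 65 high. Origin: centre of its underside; axes as the cabinet's. Front rim edge at its x = -81, at first 50 to 85 out of the door plane, between the doors. Home: origin at cabinet x = 95, front edge 14 behind the door plane. 4 of side play.
- left_door (a joint): Angle (rad) of the left (+y) door: 0 shut, grows as it swings out towards the robot, about 1.57 straight out, stop at 2.0; starts at 1.4 to 1.9. Light friction hinge (0.03 N m): it stays where it is left, no latch, no spring.
- right_door (a joint): Angle (rad) of the right (-y) door, the mirror image: 0 shut, grows as it swings out towards the robot; starts at 1.4 to 1.9, same hinge.
- left_door_hinge (a point): On the left door's vertical hinge axis, cabinet (0, 112, 51) mm. The door is a steel panel 110 wide, 78 high (z = 12 to 90), 12 thick; the axis lies in its inner face, which shuts onto the door plane; outer face 12 in front. A slim black upright bar handle stands 18 out from the outer face, 96 from the hinge.
- right_door_hinge (a point): The same for the right door, at cabinet (0, -112, 51) mm.
- left_door_edge (a point): Middle of the left door's free edge, 110 mm from its hinge, halfway through the thickness, 51 mm above the counter.
- right_door_edge (a point): The same for the right door.
- ramekin: Loose small white dish, 80 across, 45 high, on the counter in front of the left door, about 170 before the door plane and 175 left of the middle. Origin: centre of its underside. Leave alone.
- mill: Loose dark wooden pepper mill, 56 across, 160 high, close beside the cabinet's left or right side wall. Origin: centre of its underside. Leave alone.
- oil: Loose green glass bottle, 60 across, 200 high, close beside the cabinet's other side wall. Origin: centre of its underside. Leave alone.
- jar: Loose glass jar, 50 across, 70 high, on the rear half of the cabinet's roof. Origin: centre of its underside. Leave alone.
- bowl: Loose steel bowl, 150 across, 60 high, on the green board at the left. Origin: centre of its underside. Leave alone.
- mug: Loose white mug, 80 across, 90 high, at the right of the counter. Origin: centre of its underside. Leave alone.
Mind the look-alikes: they are no part of the job. Leave any pink or yellow look-alike of the pan alone.

How it is judged:
By the outcome, as a careful person would: the job done as asked, in the order asked, and still so for the second after the job is handed in, with the robot touching nothing.
It also fails if it takes over 61 s, if anything falls off the work surface, if the arm or the gripper's body presses on something with over 40 N, if the wrist force passes 120 N, or if a joint passes its speed limit or range.

## Working session

There is one attempt and no reset: what is moved stays moved. The work goes in short steps, Python scripts to look and compute and a tool call to move; the robot and the scene stay as the last step left them, time stands still between calls to the robot, and variables do not carry over. Pictures are saved under pics/ and viewed, at most 10 in all, crops included, and the job is handed in when it is done.

Besides the shell and the picture viewer there is one more tool, called after "Call:" as name([rows], argument=value, ...), one row to a line, values as JSON. servo_tool: Moves the arm, as the interface text tells. Its arguments: {"type":"object","properties":{"plan":{"type":"array","items":{"type":"array","items":{"type":"array","items":{"type":"number"}}}}},"required":["plan"]}

```bash
ls; mkdir -p pics; cat > h.py <<'E'
import numpy as np, cv2
from station import ctrl
from scipy.spatial.transform import Rotation as R
def K(p):
    f=200/np.tan(np.radians(p["vertical_fov"])/2)
    return np.array([[f,0,p["cx"]],[0,f,p["cy"]],[0,0,1.]]),np.array([p["k1"],0,0,0.])
def ray(p,xy):
    k,d=K(p); u=cv2.undistortPoints(np.array([[xy]],float),k,d)[0,0]
    T=np.array(p["cam_to_world"]); return T[:3,3],T[:3,:3]@np.array([u[0],-u[1],-1])
def onz(p,xy,z):
    o,v=ray(p,xy); return o+v*(z-o[2])/v[2]
def proj(p,X):
    k,d=K(p); T=np.array(p["cam_to_world"]); c=(np.atleast_2d(X)-T[:3,3])@T[:3,:3]
    return cv2.projectPoints(c*[1,-1,-1],np.zeros(3),np.zeros(3),k,d)[0][:,0]
def tri(a,xa,b,xb):
    A=np.zeros((3,3));y=np.zeros(3)
    for p,x in((a,xa),(b,xb)):
        o,v=ray(p,x);v/=np.linalg.norm(v);M=np.eye(3)-np.outer(v,v);A+=M;y+=M@o
    return np.linalg.solve(A,y)
E
python3 - <<'E'
from h import *
ps={}
for n in("scene","top"):
    p=ctrl.capture(n);ps[n]=p;cv2.imwrite(f"pics/{n}0.png",p["image"])
    print(n,p["vertical_fov"],p["k1"],np.round(p["cam_to_world"],3).tolist())
Z=dict(cabinet=0,cabinet_back=.006,pan=.006,left_door_hinge=.051,right_door_hinge=.051,left_door_edge=.051,right_door_edge=.051,ramekin=0,mill=0,oil=0)
for q,z in Z.items():
    for n,p in ps.items():
        for d in ctrl.tip_of(p,q)[:2]: print(q,n,round(d["conf"],2),np.round(d["xy"]),np.round(onz(p,d["xy"],z),3))
o=ctrl.get_obs();print(o["t"],o["ee_pos"],o["orientation"],R.from_rotvec(o["orientation"]).as_matrix().round(3).tolist())
E
```

```text
pics
scene 46.702140897035505 -0.018022215059720938 [[-0.337, -0.799, 0.498, 1.336], [0.941, -0.294, 0.165, 0.312], [0.014, 0.525, 0.851, 1.546], [0.0, 0.0, 0.0, 1.0]]
top 54.702095323113696 -0.01297827351671185 [[0.005, 0.995, -0.102, 0.382], [-0.999, 0.008, 0.035, 0.041], [0.036, 0.102, 0.994, 1.19], [0.0, 0.0, 0.0, 1.0]]
cabinet scene 0.8 [279. 227.] [ 0.616 -0.064  0.   ]
cabinet_back scene 0.93 [270. 266.] [ 0.777 -0.034  0.006]
pan scene 0.96 [226. 126.] [ 0.248 -0.457  0.006]
pan scene 0.85 [279. 231.] [ 0.635 -0.058  0.006]
pan top 0.65 [361. 271.] [ 0.307 -0.124  0.006]
pan top 0.63 [339. 165.] [ 0.632 -0.059  0.006]
left_door_hinge scene 0.78 [307. 228.] [0.612 0.044 0.051]
left_door_hinge top 0.54 [302. 173.] [0.598 0.055 0.051]
right_door_hinge scene 0.5 [252. 215.] [ 0.63  -0.162  0.051]
right_door_hinge top 0.65 [377. 169.] [ 0.612 -0.17   0.051]
left_door_edge scene 0.6 [325. 203.] [0.489 0.071 0.051]
left_door_edge top 0.64 [301. 208.] [0.492 0.059 0.051]
right_door_edge scene 0.64 [259. 185.] [ 0.501 -0.191  0.051]
right_door_edge scene 0.47 [332. 198.] [0.457 0.089 0.051]
right_door_edge top 0.87 [386. 205.] [ 0.504 -0.195  0.051]
right_door_edge top 0.45 [340. 166.] [ 0.621 -0.058  0.051]
ramekin top 0.58 [290. 234.] [0.419 0.091 0.   ]
mill scene 0.86 [222. 234.] [ 0.718 -0.25   0.   ]
mill top 0.7 [396. 138.] [ 0.725 -0.239  0.   ]
oil scene 0.72 [313. 253.] [0.673 0.092 0.   ]
oil top 0.58 [285. 152.] [0.674 0.11  0.   ]
1.1 [ 0.32435927 -0.6483996   0.19851319] [ 3.05746776e+00  7.22123371e-01 -4.48581712e-05] [[0.894, 0.447, -0.0], [0.447, -0.894, -0.0], [-0.0, -0.0, -1.0]]
```

```bash
python3 - <<'E'
from h import *
a=cv2.imread("pics/top0.png")[90:260,230:450]; b=cv2.imread("pics/scene0.png")[140:300,180:380]
cv2.imwrite("pics/ta.png",cv2.resize(a,None,fx=3.5,fy=3.5,interpolation=2)); cv2.imwrite("pics/sa.png",cv2.resize(b,None,fx=3.7,fy=3.7,interpolation=2))
E
```

```text
(no output)
```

View pics/ta.png

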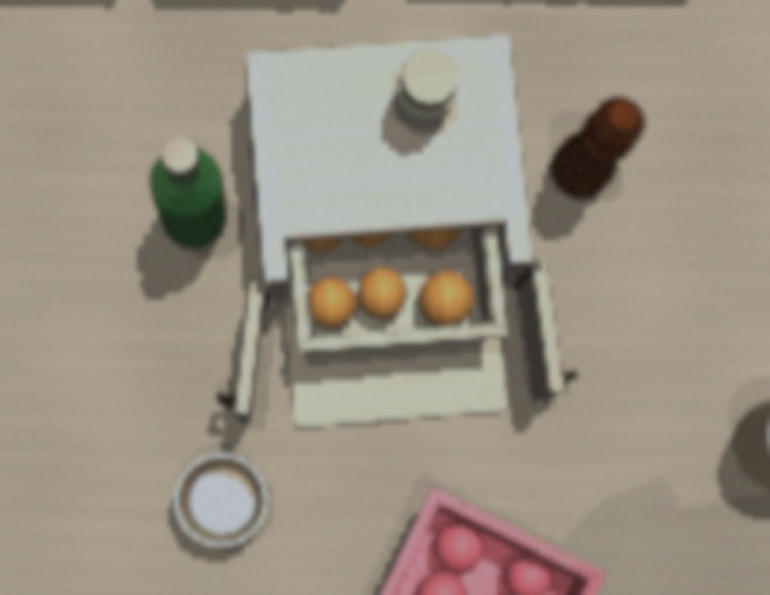

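View pics/sa.png

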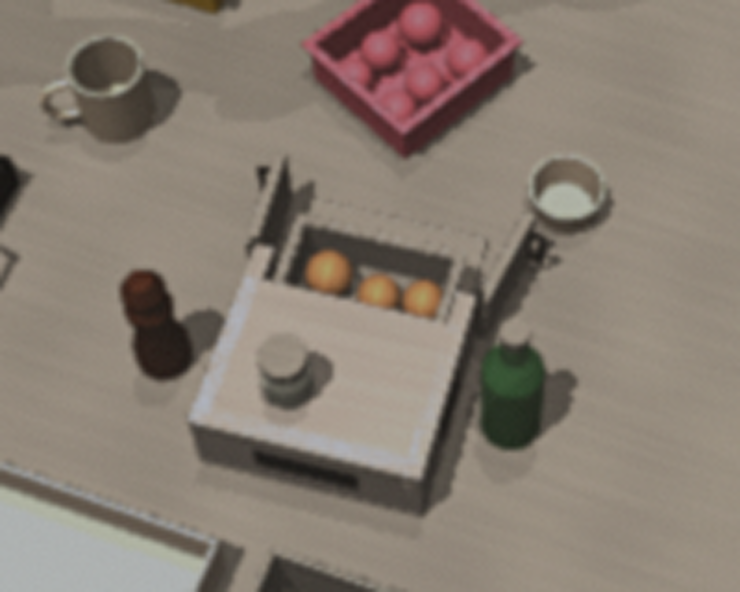

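View pics/scene0.png

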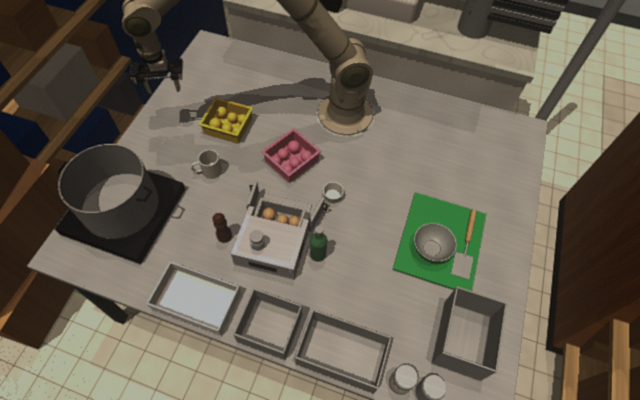

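```bash
cat >> h.py <<'E'
def c2w(c,X):
    X=np.atleast_2d(X)/1000.; cs,sn=np.cos(c[2]),np.sin(c[2])
    return np.c_[c[0]+cs*X[:,0]-sn*X[:,1],c[1]+sn*X[:,0]+cs*X[:,1],X[:,2]]
def w2c(c,X):
    d=np.atleast_2d(X)[:,:2]-c[:2]; cs,sn=np.cos(c[2]),np.sin(c[2])
    return 1000*np.c_[cs*d[:,0]+sn*d[:,1],-sn*d[:,0]+cs*d[:,1]]
E
python3 - <<'E'
from h import *
from scipy.optimize import least_squares
t=ctrl.capture("top");s=ctrl.capture("scene")
T=lambda x,y:(230+x/3.5,90+y/3.5); S=lambda x,y:(180+x/3.7,140+y/3.7)
pt=[((0,112,94),T(266,281)),((0,-112,94),T(531,262)),((196,112,94),T(248,54)),((196,-112,94),T(509,37)),((-115,95,6),T(293,428)),((-115,-95,6),T(503,411))]
ps=[((196,112,94),S(415,472)),((196,-112,94),S(192,425)),((196,112,0),S(425,514))]
def f(c):
    return np.r_[(proj(t,c2w(c,[a for a,_ in pt]))-[b for _,b in pt]).ravel(),(proj(s,c2w(c,[a for a,_ in ps]))-[b for _,b in ps]).ravel()]
r=least_squares(f,[.62,-.06,.06]);c=r.x;print(c,r.fun.round(1));np.save("c.npy",c)
for n,xy,z in[("panL",T(303,350),.071),("panR",T(504,332),.071),("Ldoor tip",T(243,413),.09),("Lhinge",T(255,285),.09),("Rdoor tip",T(556,390),.09),("Rhinge",T(535,265),.09),("Lbar",T(228,400),.07),("Rbar",T(571,376),.07),("ramekin",T(220,500),.045),("oil",T(192,220),.03),("mill",T(580,175),.03)]:
    print(n,w2c(c,onz(t,xy,z)).round())
print(ctrl.get_obs()["ee_pos"])
E
```

```text
[ 0.60582482 -0.06461683  0.08800641] [-0.9  0.6  0.4  0.2 -1.1 -0.4  0.1 -0.6 -0.   0.5  1.2  0.4  1.5  1.6
 -1.6 -1.7 -0.6  0.5]
panL [[-55.  83.]]
panR [[-53. -87.]]
Ldoor tip [[-105.  137.]]
Lhinge [[ -0. 119.]]
Rdoor tip [[-107. -122.]]
Rhinge [[  -1. -115.]]
Lbar [[-91. 148.]]
Rbar [[ -94. -140.]]
ramekin [[-173.  162.]]
oil [[ 73. 168.]]
mill [[  88. -176.]]
[ 0.32434637 -0.64840192  0.19851382]
```

```bash
cat >> h.py <<'E'
def where():
    o=ctrl.get_obs(); c=np.load("c.npy"); p=np.array(o["ee_pos"]); Rm=R.from_rotvec(o["orientation"]).as_matrix()
    print("t",round(o["t"],2),"cab mm",w2c(c,p).round(1),"z",round(p[2]*1000,1),"yaw err deg",round(np.degrees(np.arctan2(Rm[1,0],Rm[0,0])-c[2]),2),"tilt",Rm[2].round(3),"F",np.round(o["contact_force"],1),"w",o["width"])
E
python3 -c "
from h import *
where()"
```

```text
t 1.2 cab mm [[-331.7 -556.8]] z 198.5 yaw err deg 21.53 tilt [-0. -0. -1.] F [-0.2 -0.1  0.3] w 0.09328400478675783
```

Call:
servo_tool([
  [[0,0,0,0,0,5.4,-1],[0,0,0,0,0,5.4,-1],[0,0,0,0,0,5.4,-1],[0,0,0,0,0,5.33,-1],[0,0,0,0,0,0,-1]],
])

```text
t: 1.62
ee_pos: [0.3245, -0.6483, 0.1985]
orientation: [3.139, 0.132, -0.0]
contact_force: [-0.4, -0.3, 0.4]
width: 0.093
gripper_force: 0.0
```

Call:
servo_tool([
  [[0.012,-0.028,0,0,0,0,-1],[0.012,-0.028,0,0,0,0,-1],[0.012,-0.028,0,0,0,0,-1],[0.012,-0.028,0,0,0,0,-1],[0.012,-0.028,0,0,0,0,-1],[0.012,-0.028,0,0,0,0,-1],[0.012,-0.028,0,0,0,0,-1],[0.012,-0.028,0,0,0,0,-1],[0.012,-0.028,0,0,0,0,-1],[0.012,-0.028,0,0,0,0,-1],[0.012,-0.028,0,0,0,0,-1],[0.012,-0.028,0,0,0,0,-1],[0.012,-0.028,0,0,0,0,-1],[0.012,-0.028,0,0,0,0,-1],[0.012,-0.028,0,0,0,0,-1],[0.012,-0.028,0,0,0,0,-1],[0.012,-0.028,0,0,0,0,-1],[0.012,-0.028,0,0,0,0,-1],[0.012,-0.028,0,0,0,0,-1],[0,0,0,0,0,0,-1]],
])

```text
t: 3.28
ee_pos: [0.5068, -0.0923, 0.1987]
orientation: [-3.136, -0.155, -0.002]
contact_force: [0.4, -0.2, -0.3]
width: 0.0932
gripper_force: 0.0
```

```bash
python3 -c "
from h import *
where()"
```

```text
t 3.28 cab mm [[-101.1  -18.9]] z 198.7 yaw err deg 0.62 tilt [ 0.002 -0.002 -1.   ] F [ 0.4 -0.2 -0.3] w 0.09317583262588865
```

Call:
servo_tool([
  [[0,0,0,0,0,0,-1],[0,0,0,0,0,0,-1],[0,0,0.02,0,0,0,-1],[0,0,0.02,0,0,0,-1],[0,0,0.02,0,0,0,-1],[0,0,0.02,0,0,0,-1],[0,0,0.02,0,0,0,-1],[0,0,0,0,0,0,-1],[0,0,0,0,0,0,-1]],
])

```text
t: 4.03
ee_pos: [0.5037, -0.0998, 0.0981]
orientation: [3.138, 0.136, -0.004]
contact_force: [-0.3, 0.2, 0.4]
width: 0.0929
gripper_force: 0.0
```

```bash
python3 -c "
from h import *
where()"
```

```text
t 4.03 cab mm [[-104.8  -26. ]] z 98.1 yaw err deg -0.07 tilt [-0.002  0.    -1.   ] F [-0.3  0.2  0.4] w 0.092856810228974
```

Call:
servo_tool([
  [[0,-0.0125,0,0,0,0,-1],[0,-0.0125,0,0,0,0,-1],[0,0,0.015,0,0,0,-1],[0,0,0.015,0,0,0,-1],[0,0,0.015,0,0,0,-1],[0,0,0.013,0,0,0,-1],[0,0,0,0,0,0,-1],[0,0,0,0,0,0,-1],[0.01,0,0,0,0,0,-1],[0.01,0,0,0,0,0,-1],[0.005,0,0,0,0,0,-1],[0,0,0,0,0,0,-1],[0,0,0,0,0,0,-1]],
])

```text
t: 5.12
ee_pos: [0.528, -0.0712, 0.0408]
orientation: [3.138, 0.139, 0.001]
contact_force: [0.6, 0.2, -0.4]
width: 0.0928
gripper_force: 0.0
```

```bash
python3 -c "
from h import *
where()"
```

```text
t 5.12 cab mm [[-78.1   0.2]] z 40.8 yaw err deg 0.02 tilt [ 0.001  0.    -1.   ] F [ 0.6  0.2 -0.4] w 0.09276114003708279
```

Call:
servo_tool([
  [[0.004,0,0,0,0,0,-1],[0.004,0,0,0,0,0,-1],[0.004,0,0,0,0,0,-1],[0.004,0,0,0,0,0,-1],[0.004,0,0,0,0,0,-1],[0.004,0,0,0,0,0,-1],[0.004,0,0,0,0,0,-1],[0.004,0,0,0,0,0,-1],[0.004,0,0,0,0,0,-1],[0.004,0,0,0,0,0,-1],[0.004,0,0,0,0,0,-1],[0.004,0,0,0,0,0,-1],[0,0,0,0,0,0,-1]],
])

```text
t: 6.2
ee_pos: [0.5748, -0.0672, 0.0402]
orientation: [3.139, 0.138, -0.003]
contact_force: [-2.9, -0.2, 1.6]
width: 0.0927
gripper_force: 1.4
```

```bash
python3 -c "
from h import *
where()"
```

```text
t 6.2 cab mm [[-31.1   0.2]] z 40.2 yaw err deg -0.0 tilt [-0.002 -0.    -1.   ] F [-2.9 -0.2  1.6] w 0.0927154736466563
```

Call:
servo_tool([
  [[0.004,0,0,0,0,0,-1],[0.004,0,0,0,0,0,-1],[0.004,0,0,0,0,0,-1],[0.004,0,0,0,0,0,-1],[0.004,0,0,0,0,0,-1],[0.004,0,0,0,0,0,-1],[0.004,0,0,0,0,0,-1],[0.002,0,0,0,0,0,-1],[0.002,0,0,0,0,0,-1],[0,0,0,0,0,0,-1]],
])

```text
t: 7.03
ee_pos: [0.6075, -0.0642, 0.0405]
orientation: [3.139, 0.138, 0.001]
contact_force: [-1.0, -0.6, 0.7]
width: 0.0929
gripper_force: 0.5
```

```bash
python3 -c "
from h import *
where()"
```

```text
t 7.03 cab mm [[1.8 0.2]] z 40.5 yaw err deg 0.01 tilt [ 0.  0. -1.] F [-1.  -0.6  0.7] w 0.09294305191195487
```

Not at the wall yet; continue in small steps, watching the force.

Call:
servo_tool([
  [[0.0015,0,0,0,0,0,-1],[0.0015,0,0,0,0,0,-1],[0,0,0,0,0,0,-1]],
])

```text
t: 7.28
ee_pos: [0.6103, -0.064, 0.0405]
orientation: [3.139, 0.138, 0.0]
contact_force: [-2.4, 0.1, -1.3]
width: 0.0928
gripper_force: 1.1
```

Call:
servo_tool([
  [[0.0015,0,0,0,0,0,-1],[0,0,0,0,0,0,-1]],
])

```text
t: 7.45
ee_pos: [0.6117, -0.0639, 0.0405]
orientation: [3.139, 0.138, 0.0]
contact_force: [-2.7, -0.6, -0.6]
width: 0.0932
gripper_force: 1.4
```

Call:
servo_tool([
  [[0.001,0,0,0,0,0,-1],[0,0,0,0,0,0,-1]],
])

```text
t: 7.62
ee_pos: [0.6126, -0.0639, 0.0405]
orientation: [3.139, 0.138, 0.0]
contact_force: [-3.0, -0.2, -0.6]
width: 0.0926
gripper_force: 1.7
```

```bash
python3 -c "
from h import *
where()"
```

```text
t 7.62 cab mm [[6.8 0.1]] z 40.5 yaw err deg -0.0 tilt [ 0.  0. -1.] F [-3.  -0.2 -0.6] w 0.09260332170767338
```

Call:
servo_tool([
  [[0.001,0,0,0,0,0,-1],[0,0,0,0,0,0,-1]],
])

```text
t: 7.78
ee_pos: [0.6137, -0.0637, 0.0406]
orientation: [3.139, 0.138, 0.0]
contact_force: [-3.0, -0.5, 0.5]
width: 0.093
gripper_force: 1.7
```

Call:
servo_tool([
  [[0.001,0,0,0,0,0,-1],[0,0,0,0,0,0,-1]],
])

```text
t: 7.95
ee_pos: [0.6138, -0.0637, 0.0405]
orientation: [3.139, 0.138, -0.002]
contact_force: [-5.8, -0.5, 3.7]
width: 0.093
gripper_force: 2.8
```

Call:
servo_tool([
  [[0.001,0,0,0,0,0,-1],[0,0,0,0,0,0,-1]],
])

```text
t: 8.12
ee_pos: [0.6138, -0.0638, 0.0405]
orientation: [-3.139, -0.138, 0.005]
contact_force: [-8.7, -0.1, 6.3]
width: 0.0931
gripper_force: 4.1
```

Call:
servo_tool([
  [[0.001,0,0,0,0,0,-1],[0,0,0,0,0,0,-1],[-0.008,0,0,0,0,0,-1],[-0.015,0,0,0,0,0,-1],[-0.015,0,0,0,0,0,-1],[-0.016,0,0,0,0,0,-1],[-0.016,0,0,0,0,0,-1],[0,0,-0.03,0,0,0,1],[0,0,-0.03,0,0,0,1],[0,0,-0.03,0,0,0,1],[0,0,-0.03,0,0,0,1],[0,-0.025,0,0,0,0,1],[0,-0.025,0,0,0,0,1],[0,-0.025,0,0,0,0,1],[0,-0.025,0,0,0,0,1],[0,-0.025,0,0,0,0,1],[0,-0.025,0,0,0,0,1],[0,-0.01,0,0,0,0,1],[0,0,0,0,0,0,1],[0,0,0,0,0,0,1]],
])

```text
t: 9.78
ee_pos: [0.5333, 0.0895, 0.1607]
orientation: [3.138, 0.139, 0.002]
contact_force: [-0.2, -0.7, -0.6]
width: 0.0111
gripper_force: 0.0
```

```bash
python3 - <<'E'
from h import *
where(); c=np.load("c.npy")
t=ctrl.capture("top");s=ctrl.capture("scene")
cv2.imwrite("pics/t1.png",cv2.resize(t["image"][90:260,230:450],None,fx=3.5,fy=3.5,interpolation=2))
for q in("left_door_edge","right_door_edge"):
    for p in(t,s):
        for d in ctrl.tip_of(p,q)[:1]: print(q,round(d["conf"],2),w2c(c,onz(p,d["xy"],.051)).round())
# left door path
for th in [1.74,1.6,1.4,1.2,1,.8,.6,.4,.2,.1,0]:
    d=np.array([-np.sin(th),-np.cos(th)]);n=np.array([-np.cos(th),np.sin(th)])
    print(th,(np.array([0,112])+60*d+(12+7.5*abs(n[0])+17.5*abs(n[1]))*n).round(1))
E
```

```text
t 9.78 cab mm [[-58.7 159.9]] z 160.7 yaw err deg 0.04 tilt [ 0.001  0.    -1.   ] F [-0.2 -0.7 -0.6] w 0.01106964159572865
right_door_edge 0.72 [[-116. -122.]]
right_door_edge 0.69 [[-107. -108.]]
1.74 [-54.  152.2]
1.6 [-59.1 143.5]
1.4 [-64.3 131.9]
1.2 [-67.2 119.2]
1 [-67.1 105.5]
0.8 [-63.8  91.6]
0.6 [-57.   78.3]
0.4 [-47.1  66.8]
0.2 [-34.3  57.7]
0.1 [-27.1  54.4]
0 [-19.5  52. ]
```

View pics/t1.png

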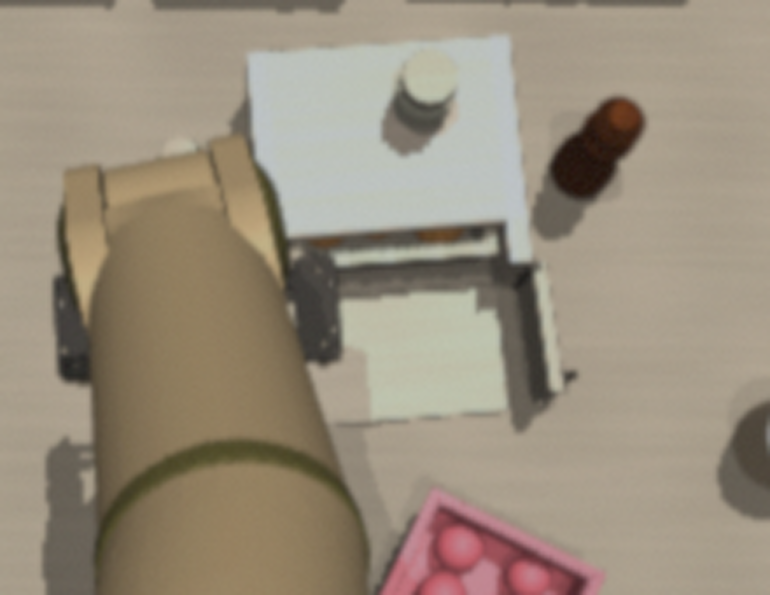

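Call:
servo_tool([
  [[0,-0.006,0,0,0,0,1],[0,0,0,0,0,0,1],[0,0,0.02,0,0,0,1],[0,0,0.025,0,0,0,1],[0,0,0.025,0,0,0,1],[0,0,0.025,0,0,0,1],[0,0,0.02,0,0,0,1],[0,0,0,0,0,0,1],[0,0,0,0,0,0,1]],
])

```text
t: 10.83
ee_pos: [0.5316, 0.0957, 0.0449]
orientation: [3.138, 0.138, -0.004]
contact_force: [-0.1, 0.4, 0.4]
width: 0.0006
gripper_force: 0.0
```

Call:
servo_tool([
  [[0,0.008,0,0,0,0,1],[0,0.008,0,0,0,0,1],[-0.0013,0.0065,0,0,0,0,1],[-0.002,0.006,0,0,0,0,1],[-0.002,0.006,0,0,0,0,1],[-0.0015,0.0065,0,0,0,0,1],[-0.0015,0.0065,0,0,0,0,1],[0,0.007,0,0,0,0,1],[0,0.007,0,0,0,0,1],[0.0017,0.007,0,0,0,0,1],[0.0017,0.007,0,0,0,0,1],[0.0034,0.0065,0,0,0,0,1],[0.0034,0.0065,0,0,0,0,1],[0,0,0,0,0,0,1]],
])

```text
t: 12.0
ee_pos: [0.543, 0.006, 0.0455]
orientation: [3.138, 0.135, 0.001]
contact_force: [0.7, 0.5, 0.7]
width: 0.0002
gripper_force: 0.0
```

```bash
python3 -c "
from h import *
where()"
```

```text
t 12.0 cab mm [[-56.4  75.8]] z 45.5 yaw err deg -0.11 tilt [ 0.001  0.001 -1.   ] F [0.7 0.5 0.7] w 0.0002349502796017835
```

Call:
servo_tool([
  [[0.0047,0.0045,0,0,0,0,1],[0.0047,0.0045,0,0,0,0,1],[0.0043,0.003,0,0,0,0,1],[0.0043,0.003,0,0,0,0,1],[0.0043,0.003,0,0,0,0,1],[0.004,0.0015,0,0,0,0,1],[0.004,0.0015,0,0,0,0,1],[0.003,0.0015,0,0,0,0,1],[0,0,0,0,0,0,1]],
])

```text
t: 12.75
ee_pos: [0.5779, -0.012, 0.0455]
orientation: [3.138, 0.138, 0.001]
contact_force: [0.7, 0.1, 0.5]
width: 0.0004
gripper_force: 0.0
```

Call:
servo_tool([
  [[0.002,0,0,0,0,0,1],[0,0,0,0,0,0,1]],
])

```text
t: 12.92
ee_pos: [0.5792, -0.0115, 0.0455]
orientation: [3.138, 0.138, 0.0]
contact_force: [0.3, -0.0, -0.1]
width: 0.0004
gripper_force: 0.0
```

Call:
servo_tool([
  [[0.002,0,0,0,0,0,1],[0,0,0,0,0,0,1]],
])

```text
t: 13.08
ee_pos: [0.5812, -0.0113, 0.0455]
orientation: [3.138, 0.138, 0.0]
contact_force: [-0.6, 0.2, 0.1]
width: 0.0006
gripper_force: 0.1
```

```bash
python3 -c "
from h import *
where()"
```

```text
t 13.08 cab mm [[-19.8  55.3]] z 45.5 yaw err deg 0.01 tilt [ 0.  0. -1.] F [-0.6  0.2  0.1] w 0.0005707258505773461
```

Call:
servo_tool([
  [[0.0015,0,0,0,0,0,1],[0,0,0,0,0,0,1]],
])

```text
t: 13.25
ee_pos: [0.5827, -0.0112, 0.0455]
orientation: [3.139, 0.138, 0.0]
contact_force: [0.2, -0.8, 0.2]
width: 0.0003
gripper_force: 0.0
```

Call:
servo_tool([
  [[0.001,0,0,0,0,0,1],[0,0,0,0,0,0,1]],
])

```text
t: 13.42
ee_pos: [0.5831, -0.0112, 0.0455]
orientation: [3.138, 0.138, -0.001]
contact_force: [-2.2, -0.6, 1.3]
width: 0.0003
gripper_force: 0.9
```

Call:
servo_tool([
  [[0.001,0,0,0,0,0,1],[0,0,0,0,0,0,1]],
])

```text
t: 13.58
ee_pos: [0.583, -0.0112, 0.0454]
orientation: [3.138, 0.138, -0.004]
contact_force: [-5.2, -1.0, 3.4]
width: 0.0005
gripper_force: 2.5
```

Call:
servo_tool([
  [[-0.008,0,0,0,0,0,1],[-0.012,0,0,0,0,0,1],[-0.012,0,0,0,0,0,1],[-0.012,0,0,0,0,0,1],[0,0,-0.03,0,0,0,1],[0,0,-0.03,0,0,0,1],[0,0,-0.03,0,0,0,1],[0,0,-0.03,0,0,0,1],[0,0.02,0,0,0,0,1],[0,0.025,0,0,0,0,1],[0,0.025,0,0,0,0,1],[0,0.025,0,0,0,0,1],[0,0.025,0,0,0,0,1],[0,0.025,0,0,0,0,1],[0,0.025,0,0,0,0,1],[0,0.025,0,0,0,0,1],[0,0.02,0,0,0,0,1],[0,0,0,0,0,0,1],[0,0,0,0,0,0,1]],
])

```text
t: 15.17
ee_pos: [0.5593, -0.2302, 0.1653]
orientation: [3.138, 0.135, 0.001]
contact_force: [-0.1, -0.2, -0.2]
width: 0.0004
gripper_force: 0.0
```

```bash
python3 - <<'E'
from h import *
where(); t=ctrl.capture("top");s=ctrl.capture("scene")
cv2.imwrite("pics/s2.png",np.vstack([cv2.resize(t["image"][90:220,230:450],None,fx=2.3,fy=2.3,interpolation=2),cv2.resize(s["image"][150:280,180:400],None,fx=2.3,fy=2.3,interpolation=2)]))
E
```

```text
t 15.17 cab mm [[ -60.9 -160.8]] z 165.3 yaw err deg -0.13 tilt [ 0.  0. -1.] F [-0.1 -0.2 -0.2] w 0.0003532332354999415
```

View pics/s2.png

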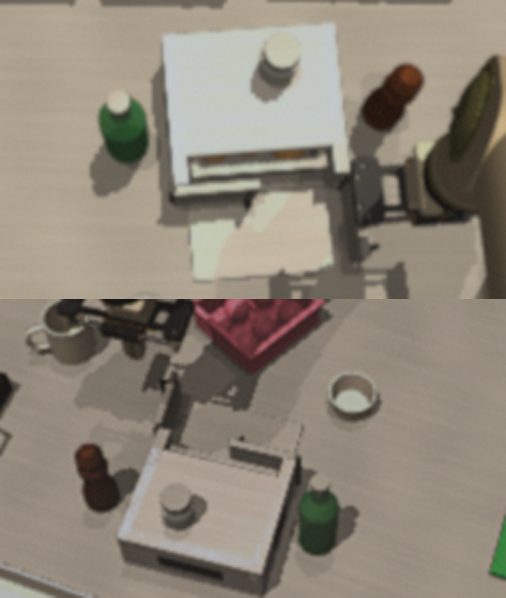

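Call:
servo_tool([
  [[0,0,0.02,0,0,0,1],[0,0,0.025,0,0,0,1],[0,0,0.025,0,0,0,1],[0,0,0.025,0,0,0,1],[0,0,0.025,0,0,0,1],[0,0,0,0,0,0,1],[0,0,0,0,0,0,1]],
])

```text
t: 15.85
ee_pos: [0.5591, -0.2275, 0.0449]
orientation: [-3.137, -0.141, 0.003]
contact_force: [0.6, 1.0, 0.4]
width: 0.0004
gripper_force: 0.0
```

Call:
servo_tool([
  [[0,-0.008,0,0,0,0,1],[0,-0.008,0,0,0,0,1],[-0.002,-0.006,0,0,0,0,1],[-0.002,-0.006,0,0,0,0,1],[-0.0015,-0.0065,0,0,0,0,1],[-0.0015,-0.0065,0,0,0,0,1],[0,-0.007,0,0,0,0,1],[0,-0.007,0,0,0,0,1],[0.0017,-0.007,0,0,0,0,1],[0.0017,-0.007,0,0,0,0,1],[0.0034,-0.0065,0,0,0,0,1],[0.0034,-0.0065,0,0,0,0,1],[0,0,0,0,0,0,1]],
])

```text
t: 16.93
ee_pos: [0.5565, -0.145, 0.0454]
orientation: [-3.138, -0.142, -0.001]
contact_force: [0.6, 0.9, 0.1]
width: 0.0003
gripper_force: 0.0
```

```bash
python3 -c "
from h import *
where()"
```

```text
t 16.93 cab mm [[-56.2 -75.7]] z 45.4 yaw err deg 0.13 tilt [ 0.    -0.001 -1.   ] F [0.6 0.9 0.1] w 0.0002993093664651026
```

Call:
servo_tool([
  [[0.0047,-0.0045,0,0,0,0,1],[0.0047,-0.0045,0,0,0,0,1],[0.0043,-0.003,0,0,0,0,1],[0.0043,-0.003,0,0,0,0,1],[0.0043,-0.003,0,0,0,0,1],[0.004,-0.0015,0,0,0,0,1],[0.004,0,0,0,0,0,1],[0.003,0,0,0,0,0,1],[0,0,0,0,0,0,1]],
])

```text
t: 17.68
ee_pos: [0.5879, -0.1247, 0.0455]
orientation: [3.138, 0.139, 0.001]
contact_force: [0.5, -1.2, 0.2]
width: 0.0005
gripper_force: 0.0
```

Call:
servo_tool([
  [[0.002,0,0,0,0,0,1],[0.0015,0,0,0,0,0,1],[0,0,0,0,0,0,1]],
])

```text
t: 17.93
ee_pos: [0.5907, -0.1246, 0.0455]
orientation: [3.139, 0.138, 0.0]
contact_force: [0.8, 0.4, -0.3]
width: 0.0003
gripper_force: 0.0
```

Call:
servo_tool([
  [[0.0015,0,0,0,0,0,1],[0,0,0,0,0,0,1]],
])

```text
t: 18.1
ee_pos: [0.5921, -0.1244, 0.0455]
orientation: [-3.139, -0.138, -0.0]
contact_force: [0.9, -1.3, 0.1]
width: 0.0005
gripper_force: 0.1
```

```bash
python3 -c "
from h import *
where()"
```

```text
t 18.1 cab mm [[-18.9 -58.3]] z 45.5 yaw err deg -0.0 tilt [ 0.  0. -1.] F [ 0.9 -1.3  0.1] w 0.000493313923205183
```

Call:
servo_tool([
  [[0.001,0,0,0,0,0,1],[0,0,0,0,0,0,1]],
])

```text
t: 18.27
ee_pos: [0.5931, -0.1243, 0.0455]
orientation: [3.139, 0.138, 0.0]
contact_force: [0.2, 0.7, -0.1]
width: 0.0006
gripper_force: 0.1
```

Call:
servo_tool([
  [[0.001,0,0,0,0,0,1],[0,0,0,0,0,0,1]],
])

```text
t: 18.43
ee_pos: [0.5933, -0.1243, 0.0454]
orientation: [-3.138, -0.138, 0.002]
contact_force: [-2.9, -0.0, 1.3]
width: 0.0007
gripper_force: 1.4
```

Call:
servo_tool([
  [[0.001,0,0,0,0,0,1],[0,0,0,0,0,0,1]],
])

```text
t: 18.6
ee_pos: [0.5933, -0.1243, 0.0454]
orientation: [-3.138, -0.138, 0.005]
contact_force: [-5.9, -0.1, 4.6]
width: 0.0002
gripper_force: 3.0
```

Against the stop. Retract, lift, and move aside for a check.

Call:
servo_tool([
  [[-0.008,0,0,0,0,0,1],[-0.012,0,0,0,0,0,1],[-0.012,0,0,0,0,0,1],[-0.012,0,0,0,0,0,1],[0,0,-0.03,0,0,0,1],[0,0,-0.03,0,0,0,1],[0,0,-0.03,0,0,0,1],[0,0,-0.03,0,0,0,1],[0,0,-0.03,0,0,0,1],[0,0.02,0,0,0,0,1],[0,0.025,0,0,0,0,1],[0,0.025,0,0,0,0,1],[0,0.025,0,0,0,0,1],[0,0.025,0,0,0,0,1],[0,0.025,0,0,0,0,1],[0,0.025,0,0,0,0,1],[0,0.02,0,0,0,0,1],[0,0,0,0,0,0,1],[0,0,0,0,0,0,1]],
])

```text
t: 20.18
ee_pos: [0.5675, -0.3184, 0.1953]
orientation: [3.138, 0.135, 0.001]
contact_force: [0.2, -0.3, -0.6]
width: 0.0002
gripper_force: 0.0
```

```bash
python3 - <<'E'
from h import *
where(); t=ctrl.capture("top");s=ctrl.capture("scene")
cv2.imwrite("pics/s3.png",np.vstack([cv2.resize(t["image"][90:220,230:450],None,fx=2.3,fy=2.3,interpolation=2),cv2.resize(s["image"][150:280,180:400],None,fx=2.3,fy=2.3,interpolation=2)]))
E
```

```text
t 20.18 cab mm [[ -60.5 -249.5]] z 195.3 yaw err deg -0.13 tilt [ 0.     0.001 -1.   ] F [ 0.2 -0.3 -0.6] w 0.00023757629861401695
```

View pics/s3.png

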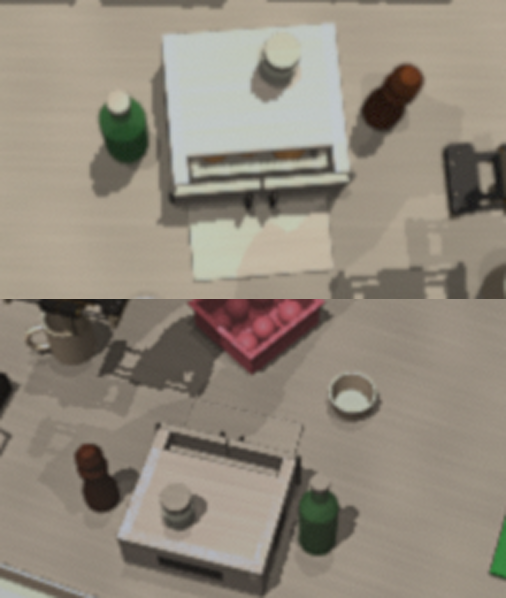

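Both doors are shut in the door plane (handles at about (248,203) and (272,203) in the upper view). The pan is home behind them and the neighbouring things have not moved.

```bash
python3 -c "
from station import ctrl
print(ctrl.close_job())"
```

```text
the job is handed in; nothing more can be done
None
```

The pan is home against the cabinet's back wall and both doors are fully shut; the job was handed in at about 20 s, with the arm clear and the things around the cabinet where they were.

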